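# Load the washing pot and hold its cover down on the pin

### The arm

A 6-joint arm with a two-finger parallel gripper is mounted at the origin on a cart in front of the work surface, level with it; the furniture and walls round the work are solid. World frame = base frame: x ahead of the robot, y to its left, z up, the work surface at z = 0. Lengths are in mm, angles in rad, forces in N, time in s.
With the tool pointing down it reaches from about 350 to 875 mm from the base axis. Payload 4.2 kg.
Tool frame: the origin (TCP) lies midway between the tips of the shut fingers; the grasp point (between the pads) lies 19 mm behind it; x points along the fingers, y is the direction in which the jaws open and shut, and the axes are right-handed (so a half turn about x gives the same grasp; the last joint's range is limited). The gripper opens to 85 mm and grips with 20 to 120 N. Pads are 22 mm wide; open, the fingers measure 114 mm over their backs; the gripper's body (76 mm by 85 mm) begins 54 mm behind the grasp point. The pads swing forward as they close: fully open they stand 13 mm farther back than shut.
Start: joints at [-0.885, 0.385, 0.008, 0, -1.194, -0.259], TCP at [258.737, -568.906, 231.312] pointing down, gripper open.
Joint ranges: [-3.14, 3.14], [-1.21, 2.06], [-1.07, 1.41], [-3.16, 2.05], [-2.99, -0.16], [-3.1, 3.1]. Speed limits (rad/s): [2.79, 2.79, 3.14, 3.14, 3.14, 3.14].

### API

Orientations are given as a unit quaternion [x, y, z, w].
In Python, from bench import readout, imaging, arm gives the robot as it stands.
- The arm moves only by the tool arm_command, never from a script. Its argument "increments" is a list of rows, each a list of 3 entries, a list of its own where there are three numbers: the turn, a rotation vector about the world's x, y, z in degrees, then the shift along the world's x, y, z in mm, then the closure, from 0 (fully open) to 1 (shut). In form: [[[ax, ay, az], [tx, ty, tz], fingers], ...]. A call has exactly 5 rows; each row is the pose to reach, as a shift and turn from the pose measured when the call began; what a row does not reach only later rows make up. A row lasts 1/10 s, in which the tool goes at most 50 mm and 8.59 degrees, less where a joint would pass 70% of its speed; a pose out of reach is approached as far as the arm can. A call with a gripper value outside its range is refused whole. The fingers move at their own pace and stop on an object; the grip force is fixed at half the most. Time passes only in rows, so rows that repeat a pose let the fingers close, or fill a call up. It gives the time, the measured TCP pose, the force and the opening at its end, in the units of the state.
- readout.read_state(): the state, without advancing time (a new reading comes with each control period).
- imaging.get_image(name): name is "scene" or "top" or "wrist"; returns (picture, depth): 480x640x3 uint8, blue, green, red; 480x640 float32, mm along the optical axis (not along the pixel's ray), 0 where there is no reading.
- imaging.camera_info(name): a dict with "vfov" (degrees; the focal length in pixels is half the picture's height over the tangent of half this angle, whatever the lens; pixels are square), "cx", "cy" (the principal point, pixels), "eye" and "rotation" of the camera in the world; the wrist camera has in their place "T_tool_cam" (4x4, takes a point from camera to tool coordinates, whose origin is the TCP and whose axes are the tool frame's). Camera axes: x right, y down, z forward; pixel columns grow to the right and rows downward; lengths in mm; the calibration is good to about 2 mm. A picture is of the moment at which its call begins: read the wrist's pose just before it. camera_info takes no time and is no camera call.
- arm.job_done(): hands the job in, once; it reports no verdict.
The state is a dict: "clock": time; "joints": joint angles; "joint_vel": joint speeds; "joint_efforts": joint torques, N m; "position": TCP position; "ee_rot": TCP orientation; "contact_force": force on the tool from outside, world axes, zero at the start; "wrist_torque": the same for the moment, N m; "gripper_width": finger opening in mm.
Only numpy, scipy, OpenCV 4.12 (cv2) and the standard library are available. Lean on these libraries where they do the work, as an engineer would, in place of code of your own. Each camera call takes 0.05 s, during which the arm holds its last target. There are 200 camera calls.

### The job

Drop the two loose glass stoppers into the open steel washing pot. Then fit the pot's cover: pick it up by its grip bar, move it over the pot until the hole hidden in its underside finds the locating pin and the cover drops on, and press it straight down against the sprung seal until it is fully shut on the rim. Finish while still holding the bar and pressing the cover shut (let go and the seal lifts it again), and leave the weighing bottle, the dish and the timer where they are.

Things in the scene. Friction and masses are not known exactly. Their poses are not given: they have to be found in the camera images.
- pot: round open steel washing pot, fixed to the worktop; origin at the centre of its underside, z up. Outer diameter 140 mm (foot flange 160 mm, 5 mm thick), wall 5 mm, rim 50 mm above the worktop, inner floor 5 mm above it. A black rubber seal ring (inner diameter 117 mm) stands 5 mm proud inside the rim, its top at 55 mm. The mouth inside the ring, between ring and pin, is 52 mm wide.
- pin_tip (a point): tip of the upright steel locating pin on the pot's axis, 65 mm above the worktop (10 mm above the seal, 15 mm above the rim); pin 12 mm in diameter, its top 4 mm tapered to 6 mm
- seal (a joint): sinking of the sprung seal ring in m: 0 = up, 0.005 = fully down, level with the rim. It carries the bare cover without sinking more than about 0.5 mm; pressing the cover fully down takes about 6 to 7 N from the hand, then the cover meets the hard rim.
- cover_grip (a point): point on the axis of the loose cover, in the middle of its grip bar, 30 mm above the underside. Cover: aluminium disc 140 mm in diameter, 6 mm thick, lying on the worktop bar upwards, 0.24 kg; on it a black bar 56 mm long (along this point's x), 24 mm wide (along y) and 46 mm high over the underside: pinch it across y. In the middle of the underside is a blind hole 15 mm wide and 19 mm deep for the pin.
- cover_hole (a point): mouth of the blind hole: centre of the cover's flat underside (z up through the cover)
- cover: the cover described under cover_grip; origin at the centre of its underside, z up
- stopper_a_center (a point): centre of a loose hollow glass stopper lying on its side: a short whitish barrel with a dark band round its middle, 35 mm long (x), 30 mm wide (y, pinch here), 35 mm high, centre 17.5 mm above what it lies on, 30 g
- stopper_b_center (a point): centre of the other, identical stopper
- stopper_a: the first stopper; origin at the centre of its underside
- stopper_b: the second stopper; origin at the centre of its underside
- weigh_bottle_center (a point): bystander: upright clear glass weighing bottle with a knobbed lid, 42 mm in diameter, 58 mm high, standing in the row with the stoppers (order varies); centre half-way up
- weigh_bottle: the weighing bottle; origin at the centre of its underside
- petri: bystander: flat round lidded dish, 60 mm in diameter, 15 mm high, behind the pot; origin under its centre
- timer: bystander: small bench timer, 58x64x19 mm, beyond the cover; origin under its centre
There are look-alikes about, which are no part of the job. Leave any brown look-alike of the stopper_a alone. What is shaped like the stopper_b but blue is not meant.

How it is judged:
By the outcome, as a careful person would: the job done as asked, in the order asked, and still so for the second after the job is handed in, while the arm keeps its last pose, push and grip.
It also fails if it takes over 72 s, if anything falls off the work surface, if the arm or the gripper's body presses on something with over 40 N, if the wrist force passes 120 N, or if a joint passes its speed limit or range.

## Working session

There is one attempt and no reset: what is moved stays moved. The work goes in short steps, Python scripts to look and compute and a tool call to move; the robot and the scene stay as the last step left them, time stands still between calls to the robot, and variables do not carry over. Pictures are saved under pics/ and viewed, about 8 in all and at most 12, crops included, and the job is handed in when it is done.

Besides the shell and the picture viewer there is one more tool, called after "Call:" as a command line: name --argument value ..., lists and objects as JSON in quotes. arm_command: Moves the arm, as the interface text tells. Its arguments: {"type":"object","properties":{"increments":{"type":"array","items":{"type":"array"}}},"required":["increments"]}

```bash
mkdir -p pics; cat > h.py <<'E'
import numpy as np, cv2
from bench import readout, imaging, arm
from scipy.spatial.transform import Rotation as R
def grab(n):
    s=readout.read_state(); im,d=imaging.get_image(n); i=imaging.camera_info(n)
    if n=='wrist':
        T=np.eye(4);T[:3,:3]=R.from_quat(s['ee_rot']).as_matrix();T[:3,3]=s['position'];T=T@np.array(i['T_tool_cam'])
    else:
        T=np.eye(4);T[:3,:3]=np.array(i['rotation']);T[:3,3]=i['eye']
    np.savez('%s.npz'%n,im=im,d=d,T=T,k=[240/np.tan(np.radians(i['vfov']/2)),i['cx'],i['cy']])
    return im,d
def load(n):
    z=np.load('%s.npz'%n);return z['im'],z['d'],z['T'],z['k']
def cloud(n):
    im,d,T,k=load(n);v,u=np.mgrid[:480,:640]
    p=np.stack([(u-k[1])/k[0]*d,(v-k[2])/k[0]*d,d],-1)@T[:3,:3].T+T[:3,3]
    p[d<=0]=np.nan
    return p
def onplane(n,u,v,z):
    im,d,T,k=load(n);r=T[:3,:3]@np.array([(u-k[1])/k[0],(v-k[2])/k[0],1]);return T[:3,3]+r*(z-T[2,3])/r[2]
E
python3 - <<'E'
from h import *
for n in('scene','top'):
    im,d=grab(n);cv2.imwrite('pics/%s1.png'%n,im);print(n,imaging.camera_info(n))
print(imaging.camera_info('wrist'));print(readout.read_state())
E
```

```text
Traceback (most recent call last):
  File "h.py", line 9, in grab
    T=np.eye(4);T[:3,:3]=np.array(i['rotation']);T[:3,3]=i['eye']
                ~^^^^^^^
ValueError: could not broadcast input array from shape (4,) into shape (3,3)
```

```bash
sed -i "s/=np.array(i\['rotation'\])/=R.from_quat(i['rotation']).as_matrix()/" h.py
python3 - <<'E'
from h import *
for n in('scene','top'):
    im,d=grab(n);cv2.imwrite('pics/%s1.png'%n,im);print(n,imaging.camera_info(n))
print(imaging.camera_info('wrist'));print(readout.read_state())
E
```

```text
scene {'vfov': 45.201641331211285, 'cx': 317.35952194701713, 'cy': 240.6421022597254, 'eye': array([-194.73187391, -619.08089932,  816.67946806]), 'rotation': array([ 0.80146555, -0.39695323,  0.18677382, -0.40644391])}
top {'vfov': 53.82305675451712, 'cx': 315.51207424819006, 'cy': 228.41023771047819, 'eye': array([ 3.79138896e+02, -6.12779108e-01,  1.18383935e+03]), 'rotation': array([-0.70285913,  0.70431901, -0.06740073,  0.07335479])}
{'vfov': 58.81650213478929, 'cx': 324.3425809738416, 'cy': 235.1076399082621, 'T_tool_cam': array([[-9.13928755e-04, -3.15291777e-01,  9.48994341e-01,
        -1.43371155e+02],
       [ 9.99998865e-01,  8.48629409e-04,  1.24499540e-03,
         6.63302268e-02],
       [-1.19788132e-03,  9.48994402e-01,  3.15290644e-01,
        -7.99641307e+01],
       [ 0.00000000e+00,  0.00000000e+00,  0.00000000e+00,
         1.00000000e+00]])}
{'clock': 0.15, 'joints': array([-8.85402399e-01,  3.85382865e-01,  6.94597857e-03, -3.76600088e-04,
       -1.19398316e+00, -2.58599028e-01]), 'joint_vel': array([ 0.00155358, -0.00282567,  0.00261982,  0.0009273 ,  0.00028599,
       -0.00055434]), 'joint_efforts': array([ 6.86878248e-04, -3.92680514e+01,  1.88582218e+01,  4.18870747e+00,
       -3.43994900e-03, -6.43531223e-06]), 'position': array([ 258.56242005, -568.52991983,  230.46988351]), 'ee_rot': array([-0.14913653,  0.69122844,  0.15027168,  0.69092689]), 'contact_force': array([0.21972342, 0.27587812, 0.20887291]), 'wrist_torque': array([ 0.02935979, -0.06175141, -0.0283233 ]), 'gripper_width': 85.55681016419055}
```

View pics/top1.png

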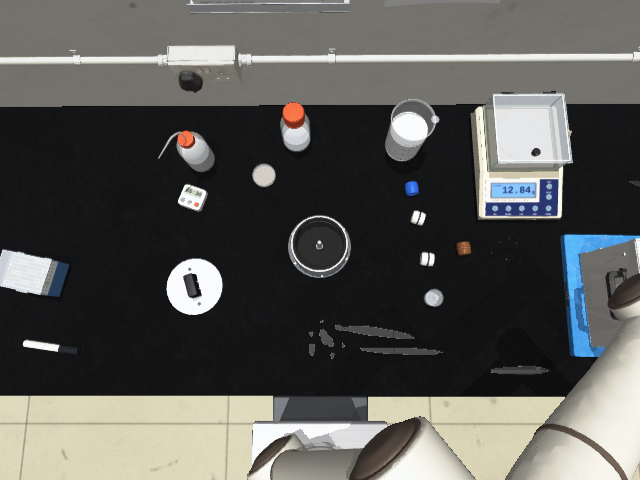

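View pics/scene1.png

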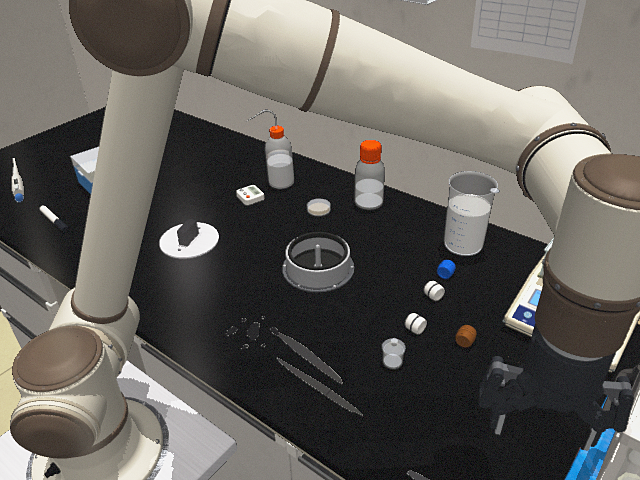

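Pot is at top (319,246), the cover at (194,287). Stopper candidates are white (418,218) and white (427,259). Blue (411,188) and brown (463,248) are look-alikes, and (433,298) is the weighing bottle. I choose the two white ones and check them in a close crop.

```bash
python3 - <<'E'
from h import *
im,d,T,k=load('top');p=cloud('top')
a=cv2.resize(im[195:285,385:485],None,fx=6,fy=6,interpolation=cv2.INTER_CUBIC)[:, :400]
a=cv2.resize(im[200:280,395:455],(400,533),interpolation=cv2.INTER_CUBIC)
b=cv2.resize(im[255:320,160:225],(400,400),interpolation=cv2.INTER_CUBIC);b=np.vstack([b,np.zeros((133,400,3),np.uint8)])
cv2.imwrite('pics/c1.png',np.hstack([a,b]))
# stoppers: bounding rects at height
for nm,(u,v),r in(('a',(418,218),14),('b',(427,259),14)):
    m=p[v-r:v+r,u-r:u+r].reshape(-1,3);m=m[(m[:,2]>12)]
    rc=cv2.minAreaRect(m[:,:2].astype(np.float32));print(nm,len(m),rc,m.mean(0),m[:,2].max())
g=im.max(-1)
q=p[205:290,280:360].reshape(-1,3);q=q[(q[:,2]>44)&(q[:,2]<58)];print('pot',cv2.minEnclosingCircle(q[:,:2].astype(np.float32)),len(q))
q=p[205:290,280:360].reshape(-1,3);q=q[(q[:,2]>60)];print('pin',q)
m=(g[250:325,160:230]>170).astype(np.uint8);c=max(cv2.findContours(m,0,1)[0],key=len)[:,0]
e=cv2.fitEllipse(c);print(e);print('cover',onplane('top',e[0][0]+160,e[0][1]+250,6),onplane('top',319.0,243.5,65))
q=p[250:325,160:230].reshape(-1,3);q=q[q[:,2]>35];print('bar',cv2.minAreaRect(q[:,:2].astype(np.float32)),q.mean(0))
q=p[250:325,160:230].reshape(-1,3);q=q[(q[:,2]>3)&(q[:,2]<12)];print('disc',cv2.minEnclosingCircle(q[:,:2].astype(np.float32)))
for n,u,v in(('bottle',433,298),('brown',463,248),('blue',411,188)):print(n,p[v,u])
E
```

```text
a 169 ((641.2510375976562, -247.95059204101562), (30.81991195678711, 34.76447296142578), 73.14823913574219) [ 639.01793344 -246.26061125   29.83991306] 37.62071079024486
b 177 ((536.8179931640625, -266.29083251953125), (31.64116096496582, 33.7005500793457), 80.82596588134766) [ 535.56561061 -264.08905019   30.19065982] 40.2918133469052
pot ((571.8587036132812, 0.46065953373908997), 69.89920806884766) 770
pin [[ 6.29200579e+02  2.66708398e+00  6.18316992e+01]
 [ 6.29335841e+02 -1.19233425e+01  6.10198853e+01]
 [ 6.14793321e+02  4.39984621e+01  6.00724643e+01]
 [ 5.82269699e+02  5.82028831e+01  6.27189517e+01]
 [ 5.77171492e+02  2.78051666e+00  6.30204360e+01]
 [ 5.77540444e+02  3.76042317e-01  6.08949610e+01]
 [ 5.74385789e+02  5.18104787e+00  6.50278708e+01]
 [ 5.74939677e+02  2.78968246e+00  6.18165080e+01]
 [ 5.74487093e+02  3.79509800e-01  6.43726425e+01]
 [ 5.74232099e+02 -2.02102947e+00  6.57965971e+01]
 [ 5.74090825e+02 -4.41758805e+00  6.65689211e+01]
 [ 5.72773311e+02  5.21027886e+00  6.02521118e+01]
 [ 5.71807960e+02  2.78305029e+00  6.58161663e+01]
 [ 5.72238950e+02  3.8701
[... 390 characters left out ...]
978699e+02  3.97967835e-01  6.55875238e+01]
 [ 5.66724553e+02 -1.99687402e+00  6.70626348e+01]
 [ 5.21949642e+02  3.39784781e+01  6.02648566e+01]]
((34.031776428222656, 36.30815887451172), (53.55853271484375, 56.311683654785156), 39.42473602294922)
cover [471.23861629 311.34580545   6.        ] [5.68292802e+02 3.95244807e-01 6.50000000e+01]
bar ((471.95074462890625, 310.75390625), (56.42754364013672, 24.55193328857422), 17.95102882385254) [471.51930082 309.73284828  45.54889227]
disc ((471.1407775878906, 309.61322021484375), 127.18678283691406)
bottle [ 438.98750046 -268.87874908   52.67061971]
brown [ 561.01934572 -352.15449547   36.38920066]
blue [ 714.82635065 -231.89240247   33.54864964]
```

View pics/c1.png

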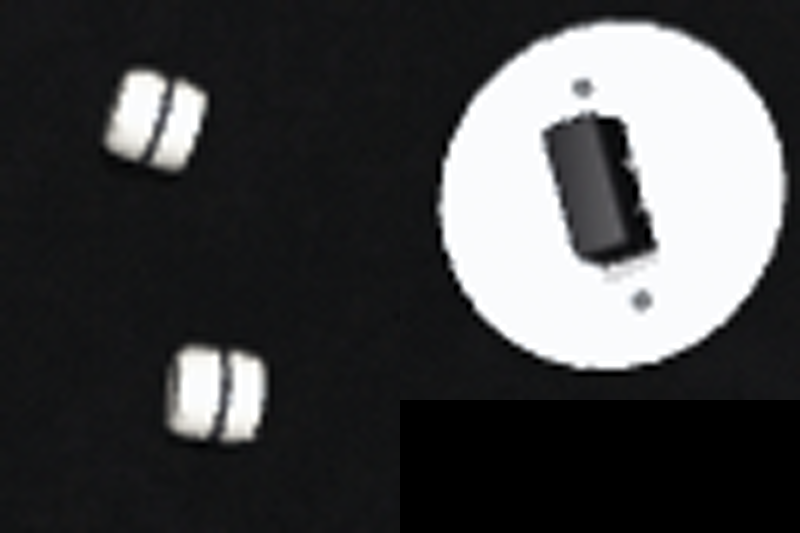

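The crop confirms both white barrels have the dark band, and their axes match the 30 mm side (73° and 81° from world x). The cover bar's long axis is at 18°.

```bash
cat >> h.py <<'E'
def st():
    s=readout.read_state();M=R.from_quat(s['ee_rot']).as_matrix()
    print('t',round(s['clock'],2),'pos',s['position'].round(1),'yaw(y)',np.degrees(np.arctan2(M[1,1],M[0,1])).round(1),'xaxis',M[:,0].round(3),'F',s['contact_force'].round(1),'w',round(s['gripper_width'],1),'j',s['joints'].round(2))
    return s,M
def turn(yaw):
    "rotvec (deg) to tool x down and tool y at yaw"
    s,M=st();y=np.array([np.cos(np.radians(yaw)),np.sin(np.radians(yaw)),0]);x=np.array([0,0,-1.]);G=np.stack([x,y,np.cross(x,y)],1)
    print('yaw',yaw,'turn',np.degrees(R.from_matrix(G@M.T).as_rotvec()).round(1))
E
python3 -c "
from h import *
for y in(73,-107,81,-99):turn(y)"
```

```text
t 0.15 pos [ 258.6 -568.5  230.5] yaw(y) 114.4 xaxis [-0.001  0.001 -1.   ] F [0.2 0.3 0.2] w 85.6 j [-0.89  0.39  0.01 -0.   -1.19 -0.26]
yaw 73 turn [ -0.1  -0.  -41.4]
t 0.15 pos [ 258.6 -568.5  230.5] yaw(y) 114.4 xaxis [-0.001  0.001 -1.   ] F [0.2 0.3 0.2] w 85.6 j [-0.89  0.39  0.01 -0.   -1.19 -0.26]
yaw -107 turn [ 0.000e+00 -1.000e-01  1.386e+02]
t 0.15 pos [ 258.6 -568.5  230.5] yaw(y) 114.4 xaxis [-0.001  0.001 -1.   ] F [0.2 0.3 0.2] w 85.6 j [-0.89  0.39  0.01 -0.   -1.19 -0.26]
yaw 81 turn [ -0.1  -0.  -33.4]
t 0.15 pos [ 258.6 -568.5  230.5] yaw(y) 114.4 xaxis [-0.001  0.001 -1.   ] F [0.2 0.3 0.2] w 85.6 j [-0.89  0.39  0.01 -0.   -1.19 -0.26]
yaw -99 turn [ 0.000e+00 -1.000e-01  1.466e+02]
```

Call:
arm_command --increments '[[[0,0,-8],[30,32,0],0.2],[[0,0,-16],[64,70,-10],0.4],[[0,0,-24],[98,107,-25],0.4],[[0,0,-30],[132,144,-40],0.4],[[0,0,-33.4],[164,178,-60],0.4]]'

```text
clock: 0.65
position: [417.6, -395.8, 174.3]
ee_rot: [0.057, 0.704, -0.056, 0.705]
contact_force: [0.6, -0.6, -0.2]
gripper_width: 51.5
```

```bash
python3 -c "
from h import *
turn(81)"
```

```text
t 0.65 pos [ 417.6 -395.8  174.3] yaw(y) 80.9 xaxis [ 0.001  0.001 -1.   ] F [ 0.6 -0.6 -0.2] w 51.5 j [-0.48  0.35 -0.2  -0.   -1.02 -1.25]
yaw 81 turn [-0.   0.1  0.1]
```

Call:
arm_command --increments '[[[0,0,0],[30,32,0],0.3],[[0,0,0],[62,67,-10],0.3],[[0,0,0],[92,100,-30],0.3],[[0,0,0],[119,129,-50],0.3],[[0,0,0],[119,129,-70],0.3]]'

```text
clock: 1.15
position: [539.8, -263.5, 103.4]
ee_rot: [0.055, 0.704, -0.054, 0.706]
contact_force: [-0.5, -1.4, -0.1]
gripper_width: 59.9
```

```bash
cat >> h.py <<'E'
def obj(n,guess,zmin=12,zmax=99,r=35):
    p=cloud(n).reshape(-1,3);p=p[(p[:,2]>zmin)&(p[:,2]<zmax)&(np.hypot(*(p[:,:2]-guess).T)<r)]
    if len(p)>5:print('obj',len(p),cv2.minAreaRect(p[:,:2].astype(np.float32)),p.mean(0).round(1),np.percentile(p[:,2],[5,95]).round(1))
E
python3 -c "
from h import *
st();im,d=grab('wrist');cv2.imwrite('pics/w1.png',im);obj('wrist',[537,-266],20,45)"
```

```text
t 1.15 pos [ 539.8 -263.5  103.4] yaw(y) 81.2 xaxis [ 0.003  0.001 -1.   ] F [-0.5 -1.4 -0.1] w 59.9 j [-0.19  0.46 -0.22 -0.   -0.89 -1.54]
obj 3106 ((536.9401245117188, -264.81463623046875), (30.441011428833008, 33.443016052246094), 82.40477752685547) [ 534.  -264.5   30.9] [23.1 34.9]
```

View pics/w1.png

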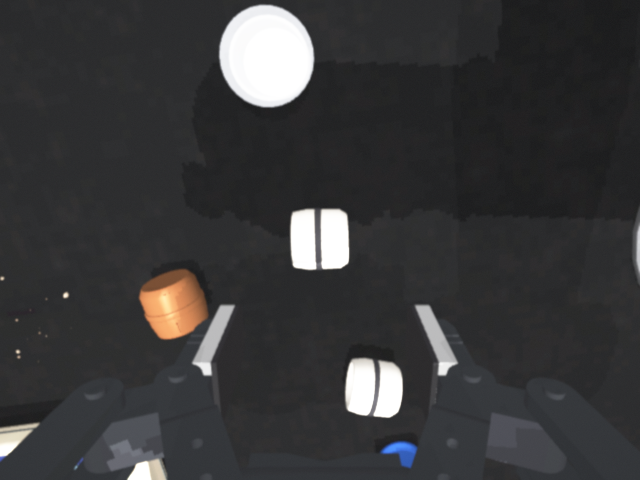

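The wrist picture shows stopper b at (320,239), square to the jaws. Stopper a is at (374,387), brown at (175,303) and the bottle at (267,56). Descending on b.

Call:
arm_command --increments '[[[0,0,0],[-3,-1,-30],0.4],[[0,0,0],[-3,-1.3,-65],0.4],[[0,0,0],[-3,-1.3,-88],0.4],[[0,0,0],[-3,-1.3,-99],0.4],[[0,0,0],[-3,-1.3,-99],0.4]]'

```text
clock: 1.7
position: [531.8, -265.3, -0.9]
ee_rot: [0.057, 0.708, -0.054, 0.702]
contact_force: [-0.7, 0.2, 0.7]
gripper_width: 50.9
```

Call:
arm_command --increments '[[[0,0,0],[0,0,0],0.7],[[0,0,0],[0,0,0],0.9],[[0,0,0],[0,0,0],0.9],[[0,0,0],[0,0,0],0.9],[[0,0,0],[0,0,0],0.9]]'

```text
clock: 2.2
position: [532.7, -265.6, 0.6]
ee_rot: [0.056, 0.707, -0.054, 0.703]
contact_force: [-1.5, 0.2, 5.3]
gripper_width: 29.6
```

Call:
arm_command --increments '[[[0,0,0],[0,0,25],0.9],[[0,0,0],[0,10,65],0.9],[[0,0,3],[0,45,95],0.9],[[0,0,6],[0,90,100],0.9],[[0,0,9],[0,138,100],0.9]]'

```text
clock: 2.7
position: [533.4, -126.6, 102.4]
ee_rot: [0.001, 0.708, 0.001, 0.706]
contact_force: [1.0, 0.3, -0.6]
gripper_width: 29.9
```

Call:
arm_command --increments '[[[0,0,0],[2,45,0],0.9],[[0,0,0],[2,90,0],0.9],[[0,0,0],[2,120,0],0.9],[[0,0,0],[2,131,0],0.9],[[0,0,0],[2,131,0],0.9]]'

```text
clock: 3.2
position: [535.3, 5.5, 102.4]
ee_rot: [0.0, 0.708, 0.002, 0.706]
contact_force: [-0.4, -0.4, -0.7]
gripper_width: 29.7
```

```bash
python3 -c "
from h import *
turn(90);im,d=grab('wrist');cv2.imwrite('pics/w2.png',im)
grab('top')
p=cloud('wrist').reshape(-1,3)
q=p[(p[:,2]>44)&(p[:,2]<70)&(np.hypot(p[:,0]-571,p[:,1])<80)];print(len(q),cv2.minEnclosingCircle(q[:,:2].astype(np.float32)))
"
```

```text
t 3.2 pos [535.3   5.5 102.4] yaw(y) 90.2 xaxis [-0.002  0.003 -1.   ] F [-0.4 -0.4 -0.7] w 29.7 j [ 0.31  0.37 -0.38 -0.   -0.82 -1.88]
yaw 90 turn [-0.2 -0.1 -0.2]
14203 ((572.7644653320312, 1.7966763973236084), 70.15312194824219)
```

View pics/w2.png

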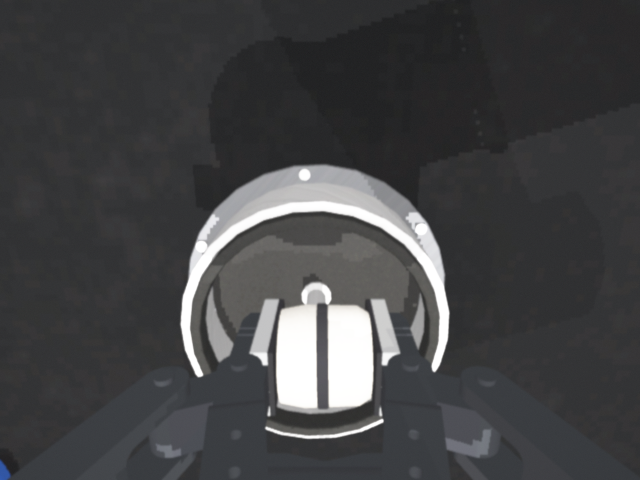

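The stopper, at (322,355), is held well on the base side of the pin (317,293), and the pot mouth is clear. Lowering and releasing.

Call:
arm_command --increments '[[[0,0,0],[0,-4,-20],0.9],[[0,0,0],[0,-4.3,-50],0.9],[[0,0,0],[0,-4.3,-70],0.9],[[0,0,0],[0,-4.3,-74],0.9],[[0,0,0],[0,-4.3,-74],0.9]]'

```text
clock: 3.8
position: [534.9, -1.9, 27.8]
ee_rot: [0.001, 0.709, 0.0, 0.706]
contact_force: [-0.2, -0.2, -0.5]
gripper_width: 29.9
```

Call:
arm_command --increments '[[[0,0,0],[0,0,-6],0.9],[[0,0,0],[0,0,-6],0.52],[[0,0,0],[0,0,-6],0.52],[[0,0,0],[0,0,-6],0.52],[[0,0,0],[0,0,-4],0.52]]'

```text
clock: 4.3
position: [534.9, -1.8, 24.1]
ee_rot: [0.001, 0.709, 0.0, 0.706]
contact_force: [-0.3, 0.5, -0.7]
gripper_width: 41.0
```

Call:
arm_command --increments '[[[0,0,0],[0,0,20],0.52],[[0,0,0],[0,0,55],0.52],[[0,0,-3],[12,-30,95],0.4],[[0,0,-6],[26,-70,110],0.3],[[0,0,-9],[42,-115,110],0.3]]'

```text
clock: 4.8
position: [579.6, -117.2, 138.8]
ee_rot: [0.057, 0.703, -0.055, 0.707]
contact_force: [0.5, 1.0, 0.0]
gripper_width: 59.4
```

```bash
python3 -c "
from h import *
turn(73);im,d=grab('top');cv2.imwrite('pics/t2.png',cv2.resize(im[170:320,240:460],(792,540)))
obj('top',[641,-247]);obj('top',[537,0],15,45,50)"
```

```text
t 4.8 pos [ 579.6 -117.2  138.8] yaw(y) 81.0 xaxis [ 0.005  0.002 -1.   ] F [0.5 1.  0. ] w 59.4 j [ 0.07  0.41 -0.21 -0.   -0.95 -1.8 ]
yaw 73 turn [-0.1  0.3 -8. ]
obj 161 ((641.3023071289062, -247.711669921875), (30.041746139526367, 33.70355987548828), 70.75083923339844) [ 638.2 -246.7   30.1] [19.6 36.8]
obj 70 ((533.6350708007812, -11.83651351928711), (64.63409423828125, 34.949745178222656), 39.86775588989258) [533.  -16.3  33.8] [19.6 41.8]
```

View pics/t2.png

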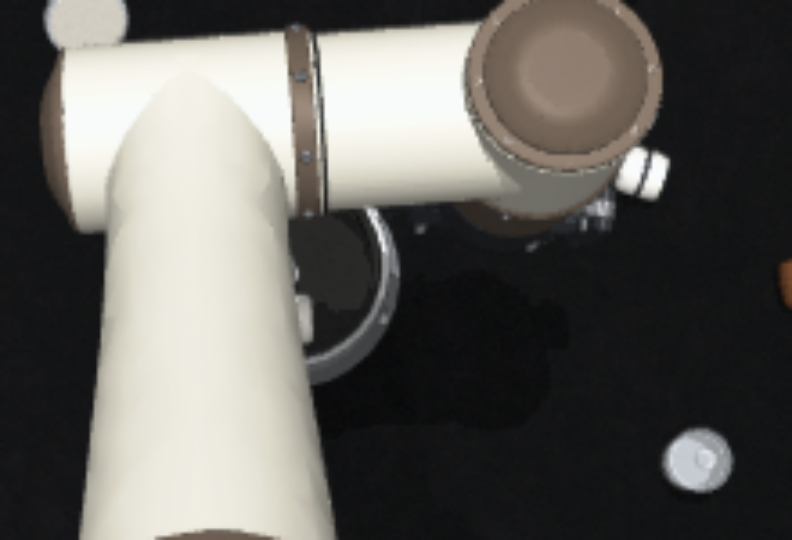

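Stopper b's end shows inside the pot at (305,320), and stopper a at (643,172) hasn't moved. Going to a.

Call:
arm_command --increments '[[[0,0,-4],[20,-42,0],0.4],[[0,0,-8],[40,-84,-10],0.4],[[0,0,-9],[56,-118,-30],0.4],[[0,0,-9],[62,-130,-50],0.4],[[0,0,-9],[62,-130,-60],0.4]]'

```text
clock: 5.35
position: [641.7, -255.1, 74.0]
ee_rot: [0.115, 0.698, -0.114, 0.698]
contact_force: [-0.9, 1.1, -0.9]
gripper_width: 51.0
```

```bash
python3 -c "
from h import *
turn(72);grab('wrist');obj('wrist',[641,-247],20,45)"
```

```text
t 5.35 pos [ 641.7 -255.1   74. ] yaw(y) 71.4 xaxis [ 0.     0.001 -1.   ] F [-0.9  1.1 -0.9] w 51.0 j [-0.15  0.62 -0.   -0.   -0.94 -1.75]
yaw 72 turn [-0.   0.   0.6]
obj 3938 ((641.2811889648438, -246.84642028808594), (30.582839965820312, 32.77858352661133), 71.93903350830078) [ 638.5 -246.    30.9] [22.8 34.9]
```

Call:
arm_command --increments '[[[0,0,0],[0,8,0],0.4],[[0,0,0.6],[0,8,-20],0.4],[[0,0,0.6],[0,8,-50],0.4],[[0,0,0.6],[0,8,-70],0.4],[[0,0,0.6],[0,8,-70],0.4]]'

```text
clock: 5.9
position: [638.7, -243.3, 1.2]
ee_rot: [0.111, 0.701, -0.109, 0.696]
contact_force: [-0.5, 0.9, -0.8]
gripper_width: 50.9
```

Call:
arm_command --increments '[[[0,0,0],[0,0,0],0.5],[[0,0,0],[0,0,0],0.9],[[0,0,0],[0,0,0],0.9],[[0,0,0],[0,0,0],0.9],[[0,0,0],[0,0,0],0.9]]'

```text
clock: 6.4
position: [640.2, -243.1, 3.5]
ee_rot: [0.11, 0.7, -0.109, 0.697]
contact_force: [-0.6, 2.3, 7.0]
gripper_width: 29.6
```

Call:
arm_command --increments '[[[0,0,0],[0,0,25],0.9],[[0,0,2],[0,10,65],0.9],[[0,0,6],[-8,45,95],0.9],[[0,0,12],[-16,88,100],0.9],[[0,0,18],[-22,130,100],0.9]]'

```text
clock: 6.9
position: [618.7, -112.3, 105.9]
ee_rot: [-0.001, 0.707, 0.002, 0.707]
contact_force: [1.0, 0.9, -0.5]
gripper_width: 30.0
```

Call:
arm_command --increments '[[[0,0,0],[-5,42,0],0.9],[[0,0,0],[-10,80,0],0.9],[[0,0,0],[-13,103,0],0.9],[[0,0,0],[-14,112,0],0.9],[[0,0,0],[-14,112,0],0.9]]'

```text
clock: 7.4
position: [604.6, 0.5, 106.2]
ee_rot: [-0.002, 0.707, 0.003, 0.707]
contact_force: [1.4, -0.5, -0.0]
gripper_width: 29.5
```

```bash
python3 -c "
from h import *
turn(90);im,d=grab('wrist');cv2.imwrite('pics/w3.png',im)
p=cloud('wrist').reshape(-1,3)
q=p[(p[:,2]>46)&(p[:,2]<58)&(np.hypot(p[:,0]-571,p[:,1])<80)];print(len(q),cv2.minEnclosingCircle(q[:,:2].astype(np.float32)))
q=p[(p[:,2]>57)&(p[:,2]<68)&(np.hypot(p[:,0]-571,p[:,1])<20)];print(len(q),np.median(q,0),cv2.minEnclosingCircle(q[:,:2].astype(np.float32)))
"
```

```text
t 7.4 pos [6.046e+02 5.000e-01 1.062e+02] yaw(y) 90.4 xaxis [ 0.001  0.002 -1.   ] F [ 1.4 -0.5 -0. ] w 29.5 j [ 0.27  0.46 -0.21 -0.   -0.9  -1.83]
yaw 90 turn [-0.1  0.  -0.4]
18709 ((572.7725830078125, 1.5516140460968018), 70.08928680419922)
565 [571.60586517   1.40941121  63.82852568] ((572.8540649414062, 1.4934329986572266), 6.153735160827637)
```

View pics/w3.png

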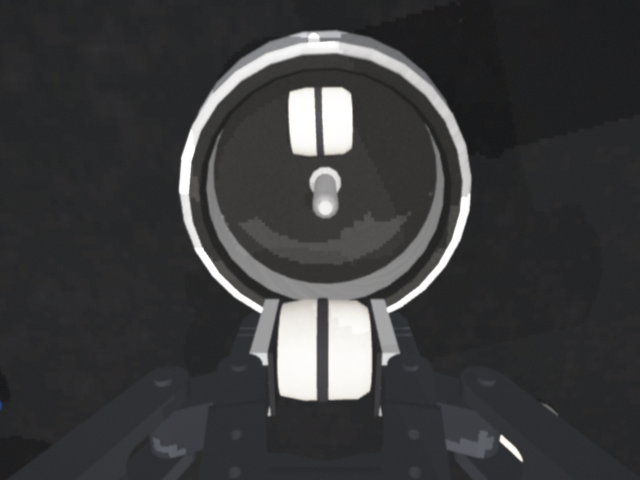

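Stopper b lies on the floor at (320,122), on the near side of the pin (325,205), and a is over the far half. Lowering and releasing.

Call:
arm_command --increments '[[[0,0,0],[0,1,-20],0.9],[[0,0,0],[0,1,-50],0.9],[[0,0,0],[0,1,-74],0.9],[[0,0,0],[0,1,-81],0.9],[[0,0,0],[0,1,-81],0.9]]'

```text
clock: 7.95
position: [604.2, -0.8, 24.0]
ee_rot: [-0.001, 0.708, 0.002, 0.706]
contact_force: [-0.8, -0.0, -0.1]
gripper_width: 29.7
```

Call:
arm_command --increments '[[[0,0,0],[0,0,0],0.9],[[0,0,0],[0,0,0],0.52],[[0,0,0],[0,0,0],0.52],[[0,0,0],[0,0,0],0.52],[[0,0,0],[0,0,0],0.52]]'

```text
clock: 8.45
position: [604.5, -0.6, 24.6]
ee_rot: [-0.001, 0.707, 0.002, 0.707]
contact_force: [0.1, 0.0, 0.1]
gripper_width: 40.8
```

Call:
arm_command --increments '[[[0,0,0],[0,0,20],0.52],[[0,0,0],[0,0,55],0.52],[[0,0,0],[0,0,95],0.52],[[0,0,4],[-12,25,120],0.5],[[0,0,10],[-24,65,125],0.4]]'

```text
clock: 8.95
position: [582.4, 64.1, 153.8]
ee_rot: [-0.063, 0.702, 0.064, 0.707]
contact_force: [-0.5, 0.5, 0.2]
gripper_width: 51.2
```

```bash
python3 -c "
from h import *
turn(108);im,d=grab('wrist');cv2.imwrite('pics/w4.png',im)
obj('wrist',[539,0],15,42,25);obj('wrist',[605,0],15,42,25)"
```

```text
t 8.95 pos [582.4  64.1 153.8] yaw(y) 100.3 xaxis [ 0.006  0.002 -1.   ] F [-0.5  0.5  0.2] w 51.2 j [ 0.39  0.38 -0.2   0.   -0.98 -1.78]
yaw 108 turn [-0.2  0.4  7.7]
obj 2906 ((538.375, -0.6278038024902344), (34.45703887939453, 30.425233840942383), 2.309077262878418) [5.368e+02 5.000e-01 3.520e+01] [25.8 39.9]
obj 2399 ((609.3595581054688, -0.7885122299194336), (30.80923843383789, 33.822975158691406), 89.36621856689453) [6.055e+02 5.000e-01 3.450e+01] [23.  39.9]
```

View pics/w4.png

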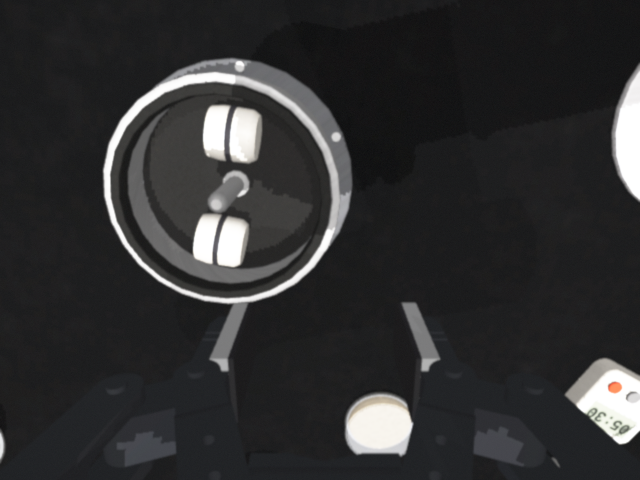

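Both stoppers lie in the pot on opposite sides of the pin, at (233,133) and (221,240), with tops at 40 mm. Next, the cover.

Call:
arm_command --increments '[[[0,0,2],[-16,37,0],0.4],[[0,0,4],[-34,77,0],0.4],[[0,0,6],[-52,118,-5],0.4],[[0,0,8],[-70,157,-10],0.4],[[0,0,8],[-84,189,-15],0.4]]'

```text
clock: 9.5
position: [495.3, 260.5, 138.3]
ee_rot: [-0.115, 0.696, 0.118, 0.699]
contact_force: [0.3, -0.0, -0.3]
gripper_width: 51.1
```

Call:
arm_command --increments '[[[0,0,0],[-12,28,-10],0.4],[[0,0,0],[-20,45,-20],0.4],[[0,0,0],[-25,54,-30],0.4],[[0,0,0],[-25,54,-35],0.4],[[0,0,0],[-25,54,-35],0.4]]'

```text
clock: 10.0
position: [469.9, 313.6, 102.4]
ee_rot: [-0.115, 0.696, 0.117, 0.699]
contact_force: [0.2, -0.3, -0.2]
gripper_width: 51.0
```

```bash
python3 -c "
from h import *
turn(108);im,d=grab('wrist');cv2.imwrite('pics/w5.png',im)
obj('wrist',[472,310],40,55)
p=cloud('wrist');g=im.min(-1)
q=p[(g>150)&(np.abs(p[...,2]-5)<6)&(np.hypot(p[...,0]-472,p[...,1]-310)<85)];print(len(q),cv2.minEnclosingCircle(q[:,:2].astype(np.float32)))"
```

```text
t 10.0 pos [469.9 313.6 102.4] yaw(y) 108.9 xaxis [ 0.003  0.003 -1.   ] F [ 0.2 -0.3 -0.2] w 51.0 j [ 0.88  0.41 -0.32  0.   -0.84 -2.12]
yaw 108 turn [-0.2  0.2 -0.9]
obj 4750 ((472.0373229980469, 312.605224609375), (55.545249938964844, 23.846723556518555), 17.934968948364258) [470.1 311.9  46.2] [43.7 47.7]
32774 ((473.725341796875, 311.96502685546875), 70.70756530761719)
```

View pics/w5.png

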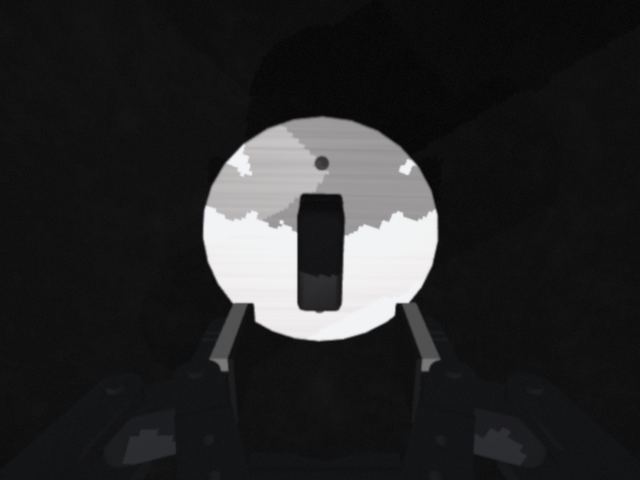

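The bar at (320,252) is centred between the open jaws. Descending to grip.

Call:
arm_command --increments '[[[0,0,-0.9],[2.5,-1.2,-25],0.5],[[0,0,-0.9],[2.5,-1.2,-55],0.5],[[0,0,-0.9],[2.5,-1.2,-78],0.5],[[0,0,-0.9],[2.5,-1.2,-88],0.5],[[0,0,-0.9],[2.5,-1.2,-88],0.5]]'

```text
clock: 10.55
position: [473.0, 311.2, 14.2]
ee_rot: [-0.109, 0.697, 0.111, 0.7]
contact_force: [-0.0, -0.5, 1.1]
gripper_width: 42.7
```

Call:
arm_command --increments '[[[0,0,0],[2,0,0],0.5],[[0,0,0],[2,0,0],0.9],[[0,0,0],[2,0,0],1],[[0,0,0],[2,0,0],1],[[0,0,0],[2,0,0],1]]'

```text
clock: 11.05
position: [476.0, 312.1, 15.8]
ee_rot: [-0.109, 0.696, 0.112, 0.701]
contact_force: [0.5, -0.0, 6.3]
gripper_width: 23.1
```

```bash
python3 -c "
from h import *
turn(108);grab('wrist');obj('wrist',[472,310],40,55)"
```

```text
t 11.05 pos [476.  312.1  15.8] yaw(y) 107.9 xaxis [ 0.005  0.004 -1.   ] F [ 0.5 -0.   6.3] w 23.1 j [ 0.87  0.53 -0.38  0.   -0.65 -2.12]
yaw 108 turn [-0.3  0.3  0.1]
obj 14785 ((472.67584228515625, 311.2687072753906), (45.666629791259766, 56.78035354614258), 76.97322845458984) [469.5 310.4  46.8] [42.9 53.7]
```

Call:
arm_command --increments '[[[0,0,0],[0,0,15],1],[[0,0,0],[0,0,40],1],[[0,0,0],[0,0,75],1],[[0,0,0],[0,0,105],1],[[0,0,0],[0,0,110],1]]'

```text
clock: 11.6
position: [477.3, 313.5, 129.4]
ee_rot: [-0.108, 0.694, 0.113, 0.703]
contact_force: [-0.1, 0.8, -1.8]
gripper_width: 23.2
```

```bash
cat >> h.py <<'E'
def disc(zlo,zhi):
    "cover circle fit from the wrist view: centre relative to TCP"
    from scipy.optimize import least_squares
    s,M=st();im,d=grab('wrist');p=cloud('wrist');z=p[...,2]-s['position'][2];g=im.max(-1)
    m=((z>zlo)&(z<zhi)&(np.hypot(p[...,0]-s['position'][0],p[...,1]-s['position'][1])<90)).astype(np.uint8)
    m=cv2.morphologyEx(m,cv2.MORPH_OPEN,np.ones((3,3)))
    c=max(cv2.findContours(m,0,cv2.CHAIN_APPROX_NONE)[0],key=len)[:,0]
    q=p[c[:,1],c[:,0]];z0=np.median(q[:,2]);print('z',z0,'n',len(q))
    pl=np.array([onplane('wrist',u,v,z0) for u,v in c])[:,:2]
    c0=s['position'][:2]
    f=lambda x:np.hypot(*(pl-x[:2]).T)-70
    r=least_squares(f,c0,loss='soft_l1',f_scale=0.7);e=f(r.x);print('centre',r.x,'rel TCP',r.x-c0,'inliers',(abs(e)<1).sum())
    A=p[(m>0)];A=A[np.all(np.isfinite(A),1)];k=np.linalg.lstsq(np.c_[A[:,:2]-c0,np.ones(len(A))],A[:,2],rcond=None)[0];print('tilt deg',np.degrees(k[:2]))
    return im,c
E
python3 -c "
from h import *
im,c=disc(-22,2);cv2.drawContours(im,[c[:,None]],-1,(0,0,255),1);cv2.imwrite('pics/w6.png',im)"
```

```text
t 11.6 pos [477.3 313.5 129.4] yaw(y) 108.0 xaxis [ 0.01  0.01 -1.  ] F [-0.1  0.8 -1.8] w 23.2 j [ 0.87  0.38 -0.28  0.   -0.9  -2.12]
z 119.92059652306266 n 1158
centre [474.91426256 313.28996164] rel TCP [-2.41515252 -0.24175784] inliers 567
tilt deg [0.25112523 0.34362808]
```

View pics/w6.png

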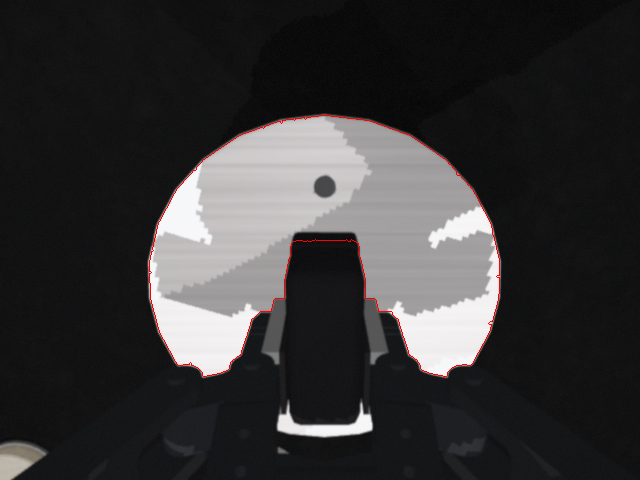

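The cover is held level. The fitted circle puts its centre (-2.4, -0.2) from the TCP, and its underside is about 15.5 mm below the TCP. Carrying it over the pot.

Call:
arm_command --increments '[[[0,0,0],[10,-32,0],1],[[0,0,0],[22,-70,0],1],[[0,0,0],[34,-108,0],1],[[0,0,0],[46,-146,0],1],[[0,0,0],[58,-184,0],1]]'

```text
clock: 12.15
position: [533.3, 127.0, 125.9]
ee_rot: [-0.108, 0.697, 0.112, 0.7]
contact_force: [0.7, -0.0, -2.4]
gripper_width: 23.1
```

Call:
arm_command --increments '[[[0,0,0],[10,-34,0],1],[[0,0,0],[22,-70,0],1],[[0,0,0],[32,-103,0],1],[[0,0,0],[39,-122,-5],1],[[0,0,0],[40,-126,-10],1]]'

```text
clock: 12.65
position: [572.3, -1.3, 113.4]
ee_rot: [-0.107, 0.698, 0.111, 0.699]
contact_force: [-0.3, -0.4, -1.3]
gripper_width: 23.2
```

```bash
python3 -c "
from h import *
turn(108);im,c=disc(-22,2)"
```

```text
t 12.65 pos [572.3  -1.3 113.4] yaw(y) 107.7 xaxis [ 0.     0.006 -1.   ] F [-0.3 -0.4 -1.3] w 23.2 j [ 0.28  0.41 -0.28 -0.01 -0.88 -1.53]
yaw 108 turn [-0.4  0.   0.3]
t 12.65 pos [572.3  -1.3 113.4] yaw(y) 107.7 xaxis [ 0.     0.006 -1.   ] F [-0.3 -0.4 -1.3] w 23.2 j [ 0.28  0.41 -0.28 -0.01 -0.88 -1.53]
z 103.90937259246995 n 1142
centre [569.72041338  -1.48944457] rel TCP [-2.56250393 -0.20863266] inliers 541
tilt deg [-0.32742121  0.16949167]
```

Call:
arm_command --increments '[[[-0.3,0,0],[3,3,0],1],[[-0.3,0,0],[3,3,-10],1],[[-0.3,0,0],[3,3,-20],1],[[-0.3,0,0],[3,3,-26],1],[[-0.3,0,0],[3,3,-26],1]]'

```text
clock: 13.2
position: [573.4, 2.5, 85.0]
ee_rot: [-0.109, 0.7, 0.11, 0.697]
contact_force: [-0.1, -0.1, -2.3]
gripper_width: 23.1
```

Call:
arm_command --increments '[[[0,0,0],[0,0,0],1],[[0,0,0],[0,0,0],1],[[0,0,0],[0,0,0],1],[[0,0,0],[0,0,0],1],[[0,0,0],[0,0,0],1]]'

```text
clock: 13.7
position: [573.6, 2.6, 85.3]
ee_rot: [-0.109, 0.7, 0.11, 0.697]
contact_force: [0.3, 0.6, -2.6]
gripper_width: 23.3
```

```bash
python3 -c "
from h import *
turn(108)"
```

```text
t 13.7 pos [573.6   2.6  85.3] yaw(y) 107.8 xaxis [-0.004  0.    -1.   ] F [ 0.3  0.6 -2.6] w 23.3 j [ 0.29  0.45 -0.3  -0.   -0.83 -1.55]
yaw 108 turn [-0.  -0.2  0.2]
```

Call:
arm_command --increments '[[[0,-0.2,0],[1.7,-0.9,0],1],[[0,-0.2,0],[1.7,-0.9,-2],1],[[0,-0.2,0],[1.7,-0.9,-4],1],[[0,-0.2,0],[1.7,-0.9,-6],1],[[0,-0.2,0],[1.7,-0.9,-7],1]]'

```text
clock: 14.2
position: [575.0, 1.6, 77.9]
ee_rot: [-0.109, 0.699, 0.109, 0.698]
contact_force: [0.2, -0.6, -2.2]
gripper_width: 23.6
```

```bash
python3 -c "
from h import *
turn(108)"
```

```text
t 14.2 pos [575.    1.6  77.9] yaw(y) 107.8 xaxis [-0.001  0.    -1.   ] F [ 0.2 -0.6 -2.2] w 23.6 j [ 0.28  0.46 -0.31 -0.   -0.81 -1.54]
yaw 108 turn [-0.  -0.1  0.2]
```

The underside is at about 62 mm, below the pin tip, with no contact force, so the pin is in the hole. Going down to the seal.

Call:
arm_command --increments '[[[0,0,0],[0.2,0,-1.5],1],[[0,0,0],[0.2,0,-3],1],[[0,0,0],[0.2,0,-5],1],[[0,0,0],[0.2,0,-7],1],[[0,0,0],[0.2,0,-8],1]]'

```text
clock: 14.7
position: [575.3, 1.5, 70.2]
ee_rot: [-0.109, 0.699, 0.109, 0.698]
contact_force: [-2.9, -0.5, 2.5]
gripper_width: 23.3
```

```bash
python3 -c "
from h import *
turn(108)"
```

```text
t 14.7 pos [575.3   1.5  70.2] yaw(y) 107.8 xaxis [-0.001  0.    -1.   ] F [-2.9 -0.5  2.5] w 23.3 j [ 0.28  0.47 -0.32 -0.   -0.79 -1.54]
yaw 108 turn [-0.  -0.1  0.2]
```

Call:
arm_command --increments '[[[0,0,0],[-0.6,0,-1],1],[[0,0,0],[-0.7,0,-2],1],[[0,0,0],[-0.7,0,-3],1],[[0,0,0],[-0.7,0,-4],1],[[0,0,0],[-0.7,0,-4],1]]'

```text
clock: 15.2
position: [575.2, 1.5, 66.8]
ee_rot: [-0.109, 0.698, 0.109, 0.699]
contact_force: [-1.1, -1.5, 5.6]
gripper_width: 23.1
```

```bash
python3 -c "
from h import *
turn(108)"
```

```text
t 15.2 pos [575.2   1.5  66.8] yaw(y) 107.8 xaxis [ 0.  0. -1.] F [-1.1 -1.5  5.6] w 23.1 j [ 0.28  0.47 -0.32 -0.   -0.78 -1.54]
yaw 108 turn [-0.   0.   0.2]
```

Call:
arm_command --increments '[[[0,0,0],[-0.3,0.2,-1],1],[[0,0,0],[-0.3,0.2,-2],1],[[0,0,0],[-0.3,0.2,-3],1],[[0,0,0],[-0.3,0.2,-3.5],1],[[0,0,0],[-0.3,0.2,-3.5],1]]'

```text
clock: 15.7
position: [575.2, 1.5, 65.8]
ee_rot: [-0.11, 0.698, 0.109, 0.699]
contact_force: [-7.3, -0.5, 15.7]
gripper_width: 23.3
```

```bash
python3 -c "
from h import *
turn(108)"
```

```text
t 15.7 pos [575.2   1.5  65.8] yaw(y) 107.8 xaxis [ 0.002 -0.    -1.   ] F [-7.3 -0.5 15.7] w 23.3 j [ 0.28  0.47 -0.32  0.   -0.78 -1.54]
yaw 108 turn [0.  0.1 0.2]
```

```bash
python3 -c "
from h import *
im,c=disc(-20,0)
p=cloud('wrist').reshape(-1,3)
r=np.hypot(p[:,0]-572.7,p[:,1]-1.5)
q=p[(r>74)&(r<79)];print('flange z',np.nanmedian(q[:,2]),len(q))
cv2.imwrite('pics/w7.png',im);
im,d=grab('scene');cv2.imwrite('pics/s2.png',cv2.resize(im[190:310,220:420],(800,480),interpolation=cv2.INTER_CUBIC))"
```

```text
t 15.7 pos [575.2   1.5  65.8] yaw(y) 107.8 xaxis [ 0.002 -0.    -1.   ] F [-7.3 -0.5 15.7] w 23.3 j [ 0.28  0.47 -0.32  0.   -0.78 -1.54]
z 56.34708230006882 n 1146
centre [572.79169017   1.24794676] rel TCP [-2.40629642 -0.25185348] inliers 519
tilt deg [-0.05777022  0.01307234]
flange z 5.86985352647568 3623
```

View pics/s2.png

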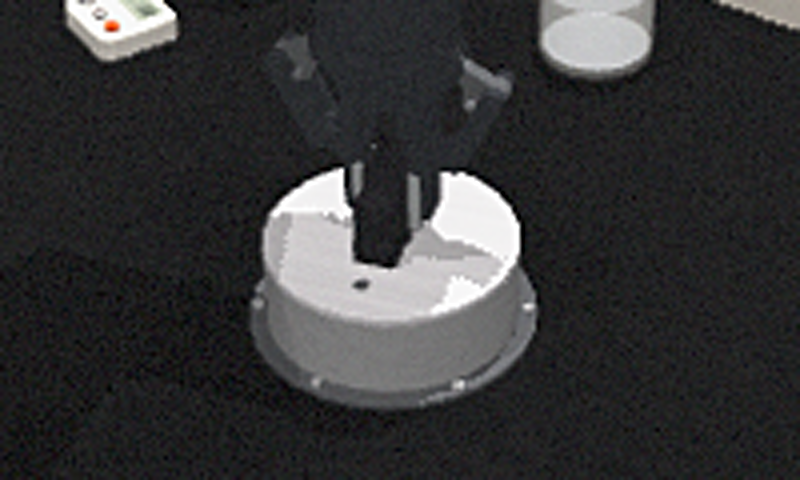

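Cover top is at 56.3 mm (56 when shut), level within 0.1° and centred on the pot, and the image shows no gap at the rim. One more holding move will ease the sideways force and confirm the push stays steady.

Call:
arm_command --increments '[[[0,0,0],[-0.5,0,-3],1],[[0,0,0],[-0.7,0,-3],1],[[0,0,0],[-0.7,0,-3],1],[[0,0,0],[-0.7,0,-3],1],[[0,0,0],[-0.7,0,-3],1]]'

```text
clock: 16.3
position: [575.2, 1.5, 65.7]
ee_rot: [-0.11, 0.697, 0.109, 0.7]
contact_force: [-5.4, -0.3, 17.8]
gripper_width: 23.1
```

```bash
python3 -c "
from h import *
disc(-20,0);grab('top');grab('scene')
for n,g in(('top',[439,-269]),('scene',[439,-269])):obj(n,g,30,60)
obj('top',[715,-232]);obj('top',[561,-352]);st()"
```

```text
t 16.3 pos [575.2   1.5  65.7] yaw(y) 107.8 xaxis [ 0.004 -0.    -1.   ] F [-5.4 -0.3 17.8] w 23.1 j [ 0.28  0.47 -0.33  0.   -0.77 -1.55]
z 56.36012312192335 n 1144
centre [572.76397384   1.28411934] rel TCP [-2.46334644 -0.21526098] inliers 521
tilt deg [-0.03154464  0.02313022]
obj 245 ((440.95416259765625, -274.03216552734375), (38.91001892089844, 40.48533630371094), 88.57318115234375) [ 440.6 -273.4   44.1] [38.6 57.6]
obj 377 ((440.0458679199219, -274.045654296875), (42.02032470703125, 41.26559829711914), 32.55712127685547) [ 436.4 -275.7   43.1] [35.3 56.8]
obj 160 ((718.562744140625, -234.7445526123047), (31.20431900024414, 33.61262893676758), 7.32882022857666) [ 717.1 -233.4   30.1] [20.  36.4]
obj 175 ((562.7974243164062, -356.42950439453125), (30.31209373474121, 30.696352005004883), 6.079834938049316) [ 561.8 -354.4   29.9] [17.4 36.5]
t 16.45 pos [575.2   1.5  65.7] yaw(y) 107.9 xaxis [ 0.004 -0.    -1.   ] F [-6.5 -1.2 17.3] w 23.1 j [ 0.28  0.47 -0.33  0.   -0.77 -1.55]
```

Steady at 17 N on the rim and not sinking any further. Handing in.

```bash
python3 -c "
from bench import arm
print(arm.job_done())"
```

```text
the job is handed in; nothing more can be done
None
```

The job is handed in: both white stoppers are in the pot and its cover is held fully shut on the rim. The clock read about 16.5 s at hand-in.

**Stoppers:** I put them in one on each side of the pin. The wrist picture taken just before fitting the cover showed both lying on the pot floor, with their tops at about 40 mm.

**Cover:** It went onto the pin without resistance. My last checks, with the arm still gripping the bar and pressing:
- **Height:** the cover's top is at 56.4 mm, where fully shut is 56 mm.
- **Fit:** it is level within 0.05° and within about 0.3 mm of the pot's centre.
- **Push:** it holds steady at about 17 N, well above the 7 N needed, and the cover sinks no further. A sideways force of about 6 N remained, which I could not ease out completely.

**Other objects:** The arm never went near the weighing bottle, the dish, the timer, or the brown and blue look-alikes. In the final depth images the bottle and both look-alikes stood where they started, within measuring error. I did not re-measure the dish or the timer at the end.

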